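# Hold the bag clip open over the tall recipe card

## Task

Squeeze the spring clip open, lift it off the short recipe card, and lower it, still squeezed wide open, over the middle of the tall card's top edge, so that I can slip a shopping list in beside the card. Finish while holding it there: the card's edge stands between the gaping jaws and the clip touches neither card nor stand; do not let it close or let go. Leave both card stands and the things around them where they are.

Things in the scene. Friction and masses are not known exactly. Their poses are not given: they have to be found in the camera images.
- clip: Steel spring clip, 100 mm tall, 30 mm wide, 90 g: two levers on a cross pin. It starts upright, biting the short card's top edge, thumb plates up, jaws down. Body = its -x lever (turns 0.22 rad about y when squeezed symmetrically to the stop). Origin on the pin, 50 mm above the jaw tips; y along the pin and card edge, z up, x square to the card while shut. Squeezing along x opens it.
- plate_a (a point): Outer face of the -x lever's flat thumb plate, mid width, 30 mm above the pin. Plates are 30 mm wide, from 8 to 50 mm above the pin. Shut, they lean outwards 0.22 rad each and span 49 mm over their top ends; squeezed to the stop they are parallel, 28 mm over the outer faces.
- plate_b (a point): The same point on the +x lever's thumb plate. Squeezed here, the clip starts to open at about 5 N and reaches its stop at about 9 N; a firmer grip does no harm.
- clip_lever (a joint): Opening angle of the clip's second lever (the +x one) against the first, rad: 0 while it bites a card, 0.44 at the stop, where the jaw tips gape about 26 mm. The spring shuts it (0.3 N m/rad, 0.14 N m already at 0).
- jaw_a (a point): Inner lower edge of the jaw of the clip's -x lever, mid width; 50 mm below the pin, on the biting face.
- jaw_b (a point): The same point on the jaw of the other (+x) lever.
- short_card: Short stiff white recipe card, 105 mm wide and 4 mm thick, upright in a loose wooden foot of 60 x 96 x 22 mm; the card's top edge lies 96 mm above the counter; one piece of 0.9 kg. Origin: centre of the foot's underside; y along the card's width, x square to its face, z up. The clip bites its top edge at the start, jaw tips 15 mm below the edge, somewhere within 25 mm of the middle.
- short_card_edge (a point): Middle of the short card's top edge (mid thickness); axes as its body.
- tall_card: Tall stiff white recipe card, 105 mm wide and 4 mm thick, in the same kind of foot; its top edge lies 152 mm above the counter; one piece of 0.9 kg. Origin: centre of the foot's underside; y along the card's width, x square to its face, z up.
- tall_card_edge (a point): Middle of the tall card's top edge (mid thickness); axes as its body.
- stoneware_mug: Bystander: brown stoneware mug, 118 mm tall; origin at its underside.
- spice_jar: Bystander: spice jar, 45 mm across, 106 mm tall; origin at its underside.
- cup: Bystander: green tumbler, 68 mm across, 72 mm tall; origin at its underside.

How it is judged:
On the way, in this order (a step that is already met when the one before it is completed fails the run):
1. the clip is squeezed open while still over the short card's edge (value of joint clip_lever above 0.33 rad and contact force between clip and the fingers above 1 N and z of each of jaw_a, jaw_b in the frame of short_card_edge below 0 m), for 0.1 s.
2. the clip, held open, is lifted clear above the short card (value of joint clip_lever above 0.33 rad and contact force between clip and the fingers above 1 N and z of each of jaw_a, jaw_b in the frame of short_card_edge above 0.01 m), for 0.1 s.
At the end, for the whole second after the job is handed in: Held still by the fingers, open at least 0.33 rad; one jaw tip each side of the tall card, 2 mm or more off its faces, 4 to 40 mm below its top edge; within 20 mm of the middle and 0.25 rad of the edge; clip and gripper do not touch the tall card, nor the clip the short one; both cards upright (value of joint clip_lever above 0.33 rad and contact force between clip and the fingers above 1 N and ((x of jaw_a in the frame of tall_card_edge below -0.004 m and x of jaw_b in the frame of tall_card_edge above 0.004 m) or (x of jaw_b in the frame of tall_card_edge below -0.004 m and x of jaw_a in the frame of tall_card_edge above 0.004 m)) and z of jaw_a in the frame of tall_card_edge between -0.04 and -0.004 m and z of jaw_b in the frame of tall_card_edge between -0.04 and -0.004 m and y of clip in the frame of tall_card_edge between -0.02 and 0.02 m and angle between the y axis of clip and the y axis of tall_card, either way round below 0.25 rad and contact force between each of clip, the arm, the fingers and tall_card below 0.2 N and contact force between clip and short_card below 0.2 N and linear speed of clip below 0.03 m/s and angle between each of tall_card, short_card's own z axis and vertical below 0.05 rad); the arm keeps its last pose, push and grip.
It fails at once if a card stand was shoved more than 30 mm or tipped (distance of any of short_card, tall_card from where it was at the start of the episode above 0.03 m or angle between any of short_card, tall_card's own z axis and vertical above 0.2 rad).
It fails at once if the mug, spice jar or tumbler was pushed more than 30 mm (distance of any of stoneware_mug, spice_jar, cup from where it was at the start of the episode above 0.03 m).
It also fails if it takes over 43 s, if anything falls off the work surface, if the arm or the gripper's body presses on something with over 40 N, if the wrist force passes 120 N, or if a joint passes its speed limit or range.

## Robot

A 6-joint arm with a two-finger parallel gripper is mounted at the origin on a cart in front of the work surface, level with it; the furniture and walls round the work are solid. World frame = base frame: x ahead of the robot, y to its left, z up, the work surface at z = 0. Lengths are in m, angles in rad, forces in N, time in s.
With the tool pointing down it reaches from about 0.3 to 0.775 m from the base axis. Payload 14.6 kg.
Tool frame: the origin (TCP) lies on the centre line of the jaws, within the pads' length; the fingertips stand 14 mm ahead of it and the grasp point (between the pads) lies 5 mm behind it; x points along the fingers, y is the direction in which the jaws open and shut, and the axes are right-handed (so a half turn about x gives the same grasp; the last joint's range is limited). The gripper opens to 94 mm and grips with 3 to 60 N. Pads are 16 mm wide; open, the fingers measure 119 mm over their backs; the gripper's body (75 mm by 177 mm) begins 78 mm behind the grasp point.
Start: joints at [1.077, 0.3, 1.521, -0, 1.321, -0.067], TCP at [0.228, 0.501, 0.219] pointing down, gripper open.
Joint ranges: [-3.03, 3.03], [-0.79, 2.21], [0.23, 2.52], [-1.04, 4.18], [0, 3.07], [-2.55, 2.55]. Speed limits (rad/s): [2.22, 2.22, 2.57, 3.14, 3.14, 3.14].

## Interface

Orientations are given as [roll, pitch, yaw] about the fixed x, y, z axes, in that order (R = Rz(yaw) Ry(pitch) Rx(roll)).
In Python, from station import * gives the robot as it stands. The module is installed in compiled form; this text tells all that it offers.
- The arm moves only by the shell command python3 -m handwheel 'ROWS' [FORCE]. ROWS is JSON, a list of rows, each a list of 3 entries, a list of its own where there are three numbers: the shift along the tool's x, y, z in mm, then the turn about the tool's x in rad, then the gripper command: -1 is fully open, 1 is shut, values between are in proportion. In form: [[[dx, dy, dz], spin, gripper], ...]. A call has exactly 5 rows; each row is the pose to reach, as a shift and turn from the pose measured when the call began, along the tool's axes at that moment; what a row does not reach only later rows make up. A row lasts 1/10 s, in which the tool goes at most 50 mm and 8.59 degrees, less where a joint would pass 70% of its speed; a pose out of reach is approached as far as the arm can. A call with a gripper value outside its range is refused whole. The fingers move at their own pace and stop on an object; FORCE is the grip in N (left out, the last holds). Time passes only in rows, so rows that repeat a pose let the fingers close, or fill a call up. It gives the time, the measured TCP pose, the force and the opening at its end, in the units of the state.
- get_obs(): the state, without advancing time (a new reading comes with each control period).
- camera(name): name is "scene" or "side" or "wrist"; returns (picture, depth): 384x512x3 uint8, blue, green, red; 384x512 float32, m along the optical axis (not along the pixel's ray), 0 where there is no reading.
- camera_info(name): a dict with "fx", "fy", "cx", "cy" (pixels), "extrinsics" (4x4, takes a point from camera to world coordinates). Camera axes: x right, y down, z forward; pixel columns grow to the right and rows downward; lengths in m; the calibration is good to about 2 mm. A picture is of the moment at which its call begins: read the wrist's pose just before it. camera_info takes no time and is no camera call; for the wrist camera it gives the pose at the moment of the call.
- hand_in(): hands the job in, once; it reports no verdict.
The state is a dict: "time_s": time; "qpos": joint angles; "joint_vel": joint speeds; "tau": joint torques, N m; "ee_pos": TCP position; "eef_rot": TCP orientation; "force": force on the tool from outside, world axes, zero at the start; "moment": the same for the moment, N m; "grip_width": finger opening in m.
Only numpy, scipy, OpenCV 4.12 (cv2) and the standard library are available. Lean on these libraries where they do the work, as an engineer would, in place of code of your own. Each camera call takes 0.05 s, during which the arm holds its last target. There are 200 camera calls.

## Working session

There is one attempt and no reset: what is moved stays moved. The work goes in short steps, Python scripts to look and compute and a shell command to move; the robot and the scene stay as the last step left them, time stands still between calls to the robot, and variables do not carry over. Pictures are saved under pics/ and viewed, about 8 in all and at most 12, crops included, and the job is handed in when it is done.

```bash
mkdir -p pics
cat > h.py <<'E'
from station import *
import numpy as np, cv2
def snap(n):
    i=camera_info(n); p,d=camera(n); return p,d,i
def cloud(d,i):
    v,u=np.mgrid[:d.shape[0],:d.shape[1]]
    P=np.stack([(u-i["cx"])/i["fx"]*d,(v-i["cy"])/i["fy"]*d,d],-1)
    E=np.array(i["extrinsics"]); W=P@E[:3,:3].T+E[:3,3]; W[d==0]=np.nan; return W
E
python3 - <<'E'
from h import *
o=get_obs(); print(o)
for n in ("scene","side"):
    p,d,i=snap(n); np.savez(f"pics/{n}0.npz",p=p,d=d,W=cloud(d,i)); cv2.imwrite(f"pics/{n}0.png",p); print(n,np.round(i["extrinsics"],3).tolist(),i["fx"])
E
```

```text
{'time_s': 0.0, 'qpos': array([ 1.07738169e+00,  3.00440953e-01,  1.52158631e+00, -3.55396647e-05,
        1.32067899e+00, -6.66080026e-02]), 'joint_vel': array([-0.00090013,  0.00021791, -0.00042096,  0.00099455, -0.00093039,
        0.00021771]), 'tau': array([-2.38864442e-05, -5.31807768e+01, -3.52742743e+01,  7.08805863e-02,
        2.43749586e-02, -1.17202417e-04]), 'ee_pos': array([0.22758011, 0.50043849, 0.21890064]), 'eef_rot': array([-1.60650194,  1.56968219, -2.03329976]), 'force': array([-0.4610927 , -0.83926733,  0.23247755]), 'moment': array([-1.31586036e-02, -8.18088098e-06,  5.16312808e-02]), 'grip_width': 0.09387768538265052}
scene [[0.721, -0.259, 0.642, -0.366], [-0.692, -0.3, 0.656, -0.951], [0.023, -0.918, -0.396, 0.703], [0.0, 0.0, 0.0, 1.0]] 407.27250210337263
side [[0.894, -0.192, 0.405, -0.1], [-0.448, -0.398, 0.8, -1.29], [0.008, -0.897, -0.442, 0.805], [0.0, 0.0, 0.0, 1.0]] 459.8499684929261
```

View pics/scene0.png

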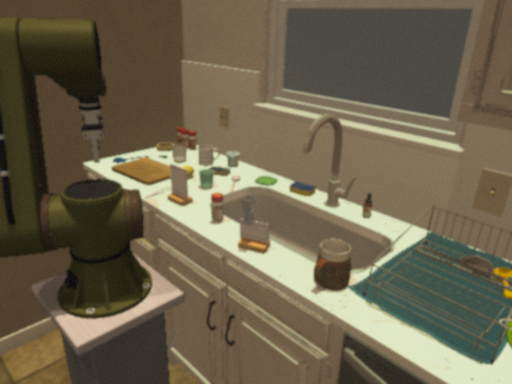

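View pics/side0.png

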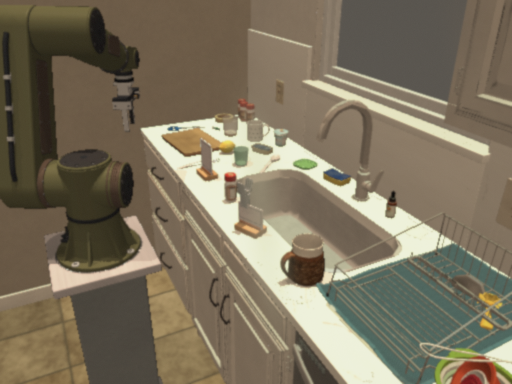

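Scene and side views both show the short card with the clip (side ≈ (250,215), clip (246,190)), the tall card (207,158), jar (231,187), tumbler (241,156) and mug (307,260). Next I measure these from depth.

Run:
```python
from h import *
z=np.load("pics/side0.npz");W=z["W"];p=z["p"]
def prt(r0,r1,c0,c1,sr,sc):
    for r in range(r0,r1,sr):
        print(r,[(c,*(np.round(W[r,c]*1000).astype(int) if W[r,c,0]==W[r,c,0] else ()),*p[r,c][::-1]) for c in range(c0,c1,sc)])
prt(180,240,234,272,5,6)
print(); prt(138,184,198,222,5,4)
for n,(r0,r1,c0,c1) in dict(jar=(172,200,225,236),cup=(148,164,236,247),mug=(238,280,292,322)).items():
    q=W[r0:r1,c0:c1].reshape(-1,3); print(n,np.nanmedian(q,0),np.nanmin(q,0),np.nanmax(q,0))
a=np.hstack([cv2.resize(p[175:245,215:285],(400,400),interpolation=2),cv2.resize(p[130:190,180:240],(400,400),interpolation=2)])
cv2.imwrite("pics/crop.png",a)
```

```text
180 [(234, np.int64(500), np.int64(96), np.int64(88), np.uint8(115), np.uint8(69), np.uint8(58)), (240, np.int64(597), np.int64(258), np.int64(-2), np.uint8(137), np.uint8(123), np.uint8(102)), (246, np.int64(469), np.int64(-74), np.int64(167), np.uint8(128), np.uint8(119), np.uint8(102)), (252, np.int64(480), np.int64(-95), np.int64(174), np.uint8(153), np.uint8(143), np.uint8(121)), (258, np.int64(684), np.int64(268), np.int64(-24), np.uint8(168), np.uint8(154), np.uint8(127)), (264, np.int64(715), np.int64(272), np.int64(-32), np.uint8(160), np.uint8(147), np.uint8(122)), (270, np.int64(741), np.int64(266), np.int64(-35), np.uint8(141), np.uint8(129), np.uint8(108))]
185 [(234, np.int64(499), np.int64(93), np.int64(69), np.uint8(129), np.uint8(108), np.uint8(87)), (240, np.int64(436), np.int64(-100), np.int64(167), np.uint8(108), np.uint8(101), np.uint8(87)), (246, np.int64(467), np.int64(-79), np.int64(151), np.uint8(122), np.uint8(115), np.uint8(98)), (252, np.int64(660), np.int64(274), np.int64(-45), np.uint8(141), np.uint8(132), np.uint8(111)), (258, np.int64(686), np.int64(27
[... 12469 characters left out ...]
0), np.int64(286), np.int64(1), np.uint8(238), np.uint8(241), np.uint8(216)), (210, np.int64(477), np.int64(284), np.int64(-2), np.uint8(238), np.uint8(241), np.uint8(216)), (214, np.int64(490), np.int64(275), np.int64(0), np.uint8(238), np.uint8(241), np.uint8(217)), (218, np.int64(505), np.int64(270), np.int64(-1), np.uint8(238), np.uint8(241), np.uint8(217))]
jar [0.48553879 0.09946535 0.06649458] [ 0.46798482  0.08805233 -0.00179636] [0.60958098 0.3555578  0.10813665]
cup [0.66386409 0.3861888  0.04808126] [0.63810338 0.36990698 0.00686731] [0.70049618 0.44724451 0.07271762]
mug [ 0.48433702 -0.43184935  0.07835777] [ 0.44559053 -0.45673509 -0.22963843] [0.75575828 0.09123355 0.11947914]
```

View pics/crop.png

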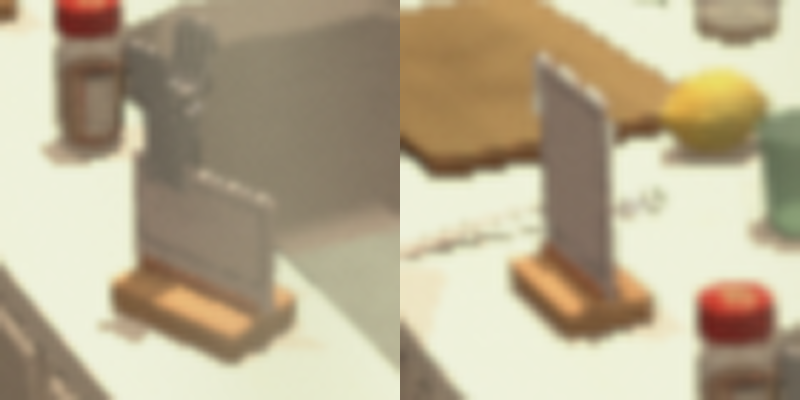

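```bash
cat >> h.py <<'E'
from scipy.spatial.transform import Rotation as Ro
def tool():
    o=get_obs(); return np.array(o["ee_pos"]),Ro.from_euler("xyz",o["eef_rot"]).as_matrix(),o
def line(P):  # 2D fit: centre, angle(deg), ends along
    P=P[:,:2]; m=np.median(P,0)
    for _ in range(5):
        c=P.mean(0);u=np.linalg.svd(P-c,full_matrices=0)[2][0];n=np.array([-u[1],u[0]]);k=abs((P-c)@n)<.008;P=P[k]
    if u[1]>0:u=-u
    s=(P-c)@u; lo,hi=np.percentile(s,[1,99])
    return c,u,np.degrees(np.arctan2(u[1],u[0])),c+u*lo,c+u*hi,len(P)
E
python3 - <<'E'
from h import *
p,R,o=tool(); print(R.round(3).tolist())
for n in("side","scene"):
    W=np.load(f"pics/{n}0.npz")["W"].reshape(-1,3)
    def sel(x0,x1,y0,y1,z0,z1): return W[(W[:,0]>x0)&(W[:,0]<x1)&(W[:,1]>y0)&(W[:,1]<y1)&(W[:,2]>z0)&(W[:,2]<z1)]
    f=lambda r:print(n,[np.round(v,4).tolist() for v in r])
    f(line(sel(.42,.51,-.18,-.04,.035,.08)))
    f(line(sel(.45,.54,.26,.44,.035,.145)))
    q=sel(.4,.52,-.17,-.02,.13,.19); print("clip",len(q),q.mean(0),q.min(0),q.max(0))
E
```

```text
[[-0.0, 0.414, 0.91], [-0.001, 0.91, -0.414], [-1.0, -0.001, -0.0]]
side [[0.4638, -0.1138], [0.4128, -0.9108], -65.6222, [0.4419, -0.0654], [0.485, -0.1606], 294]
side [[0.4887, 0.3522], [0.0558, -0.9984], -86.8011, [0.4855, 0.41], [0.4916, 0.3008], 269]
clip 195 [ 0.45658679 -0.09189394  0.15457363] [ 0.42863274 -0.11617156  0.1303748 ] [ 0.4814235  -0.0635189   0.17957237]
scene [[0.4639, -0.1116], [0.4082, -0.9129], -65.9071, [0.4423, -0.0634], [0.4842, -0.1572], 354]
scene [[0.4885, 0.3561], [0.0601, -0.9982], -86.5553, [0.4852, 0.4108], [0.4915, 0.3056], 408]
clip 190 [ 0.45384149 -0.09137105  0.15668506] [ 0.42575668 -0.11187714  0.13038636] [ 0.47899748 -0.06502779  0.17883972]
```

```bash
python3 -m handwheel '[[[-12,-34,34],0,-1],[[-24,-68,68],0,-1],[[-36,-102,103],0,-1],[[-48,-136,137],0,-1],[[-60,-170,172],0,-1]]' 30
python3 -m handwheel '[[[-4,-34,34],0,-1],[[-8,-68,68],0,-1],[[-12,-102,103],0,-1],[[-16,-136,137],0,-1],[[-20,-170,172],0,-1]]'
python3 -m handwheel '[[[0,-30,30],0.15,-1],[[0,-60,60],0.3,-1],[[0,-85,90],0.45,-1],[[0,-100,104],0.6,-1],[[0,-100,104],0.72,-1]]'
python3 - <<'E'
from h import *
p,R,o=tool(); print(p,R.round(3).tolist())
d=np.array([.455,-.09,.30])-p; print("left tool mm",R.T@d*1000, "yaw of tool y",np.degrees(np.arctan2(R[1,1],R[0,1])))
E
```

```text
time_s: 0.6
ee_pos: [0.3137, 0.273, 0.2794]
eef_rot: [-1.65, 1.57, -2.076]
force: [0.8, 0.0, 0.7]
grip_width: 0.0939
time_s: 1.1
ee_pos: [0.4002, 0.0451, 0.2998]
eef_rot: [-1.358, 1.57, -1.784]
force: [0.6, -0.5, -0.1]
grip_width: 0.0939
time_s: 1.6
ee_pos: [0.4538, -0.0911, 0.2991]
eef_rot: [-1.577, 1.569, -2.732]
force: [0.3, 0.3, -0.3]
grip_width: 0.0941
[ 0.45379042 -0.09113928  0.29910193] [[-0.002, 0.915, 0.404], [-0.001, 0.404, -0.915], [-1.0, -0.002, -0.0]]
left tool mm [-0.90113862  1.56488669 -0.55375331] yaw of tool y 23.819596329206373
```

Run:
```python
from h import *
p,R,o=tool(); I,d,i=snap("wrist"); W=cloud(d,i); np.savez("pics/w1.npz",p=I,d=d,W=W); cv2.imwrite("pics/w1.png",I)
E=np.array(i["extrinsics"]);print(E.round(3).tolist(),i["fx"])
q=W.reshape(-1,3); print(p, np.nanmin(d[d>0]))
n=R[:2,1]
for z0,z1 in((.172,.19),(.15,.172),(.125,.15),(.09,.1)):
    s=q[(q[:,2]>z0)&(q[:,2]<z1)&(np.hypot(q[:,0]-.46,q[:,1]+.1)<.09)]; print(z0,len(s), *( [s.mean(0).round(4), s.min(0).round(3),s.max(0).round(3)] if len(s) else []))
```

```text
[[0.915, 0.393, 0.092, 0.427], [0.404, -0.889, -0.217, -0.029], [-0.003, 0.236, -0.972, 0.464], [0.0, 0.0, 0.0, 1.0]] 274.96998298251714
[ 0.45379042 -0.09113928  0.29910193] 0.050000034
0.172 220 [ 0.4564 -0.0883  0.1761] [ 0.428 -0.111  0.172] [ 0.483 -0.066  0.179]
0.15 302 [ 0.4558 -0.0881  0.1613] [ 0.43 -0.11  0.15] [ 0.48  -0.067  0.172]
0.125 572 [ 0.4555 -0.0881  0.1377] [ 0.434 -0.108  0.125] [ 0.475 -0.069  0.15 ]
0.09 151 [ 0.4657 -0.1121  0.0955] [ 0.443 -0.157  0.09 ] [ 0.487 -0.062  0.1  ]
```

View pics/w1.png

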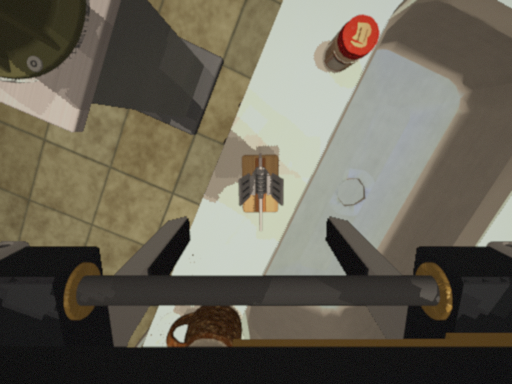

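The wrist view shows the clip at (261,186), its plates left and right of the card edge (261,155–230), which is vertical in the picture, so yaw is nearly right. I'll compute the residuals.

Run:
```python
from h import *
p,R,o=tool(); q=np.load("pics/w1.npz")["W"].reshape(-1,3)
q=q[~np.isnan(q[:,0])&(np.hypot(q[:,0]-.46,q[:,1]+.1)<.09)]; L=(q-p)@R*1000
c=L[(q[:,2]>.125)]; print("clip tool y,z range",np.percentile(c,[2,50,98],0).round(1).tolist(), ((np.percentile(c,1,0)+np.percentile(c,99,0))/2).round(1))
for z0,z1 in((.17,.18),(.15,.165)):
  t=L[(q[:,2]>z0)&(q[:,2]<z1)]
  for s in(-1,1):
    k=t[t[:,1]*s>3]; print(z0,s,len(k),np.percentile(k,[5,95],0).round(1).tolist(), "slope dy/dz",np.polyfit(k[:,2],k[:,1],1)[0])
e=L[(q[:,2]>.088)&(q[:,2]<.1)]; print("edge y=az+b",np.polyfit(e[:,2],e[:,1],1),np.percentile(e,[1,99],0).round(1).tolist())
```

```text
clip tool y,z range [[-124.1, -62.3, -32.9], [-104.6, 0.3, -22.2], [11.7, 60.1, 5.7]] [ 12.3  -0.8 -12.5]
0.17 -1 127 [[121.3, -21.5, -13.5], [128.7, -16.9, 13.4]] slope dy/dz 0.029203758519398545
0.17 1 133 [[121.3, 22.6, -13.5], [128.5, 26.9, 12.9]] slope dy/dz 0.022282928543444297
0.15 -1 96 [[135.4, -15.9, -13.8], [148.3, -12.9, 13.4]] slope dy/dz 0.02439766617000949
0.15 1 102 [[135.5, 18.2, -14.3], [148.4, 21.3, 12.8]] slope dy/dz 0.002992252818504309
edge y=az+b [0.00987536 2.45219761] [[201.0, -2.9, -28.7], [210.2, 7.9, 73.8]]
```

```bash
python3 -m handwheel '[[[30,2.5,0],0,-1],[[70,2.5,0],0,-1],[[105,2.5,0],0,-1],[[130,2.5,0],0,-1],[[143,2.5,0],0,-1]]'
python3 - <<'E'
from h import *
p,R,o=tool(); I,d,i=snap("wrist"); W=cloud(d,i); cv2.imwrite("pics/w2.png",I)
q=W.reshape(-1,3); q=q[~np.isnan(q[:,0])]; L=(q-p)@R*1000
c=L[(abs(L[:,1])<38)&(abs(L[:,2])<20)&(q[:,2]>.125)]
print(p)
for x0 in(-30,-20,-10,0,10,20):
  t=c[(c[:,0]>x0)&(c[:,0]<x0+10)]
  if len(t): print(x0,len(t),t.min(0).round(1),t.max(0).round(1))
E
```

```text
time_s: 2.15
ee_pos: [0.4546, -0.0886, 0.154]
eef_rot: [-2.028, 1.566, 3.098]
force: [-0.1, 0.6, 1.0]
grip_width: 0.0941
[ 0.45458172 -0.0886314   0.15398842]
-30 625 [-25.  -23.3 -14.8] [-20.   25.5  14.5]
-20 635 [-20.  -22.  -14.5] [-10.   23.8  15.5]
-10 502 [-10.  -19.8 -14.4] [-0.  21.1 15.5]
0 406 [  0.  -17.1 -14.3] [10.  19.8 15.2]
10 1255 [ 10.  -15.3 -17.2] [20.  17.5 18.4]
20 292 [ 20.   -9.2 -17. ] [29.  11.5 18.6]
```

View pics/w2.png

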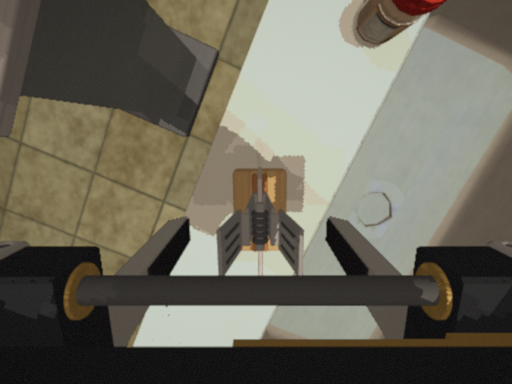

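The clip stands between the open fingers (plates at (230,245) and (290,245)), about 1 mm off centre, with its height as planned. I'll shift 1 mm and close.

```bash
python3 -m handwheel '[[[0,1,0],0,-0.2],[[0,1,0],0,-0.1],[[0,1,0],0,0],[[0,1,0],0,1],[[0,1,0],0,1]]' 25
python3 -m handwheel '[[[0,0,0],0,1],[[0,0,0],0,1],[[0,0,0],0,1],[[0,0,0],0,1],[[0,0,0],0,1]]'
```

```text
time_s: 2.7
ee_pos: [0.4553, -0.0882, 0.1534]
eef_rot: [-2.064, 1.566, 3.061]
force: [0.2, 0.2, 0.8]
grip_width: 0.0576
time_s: 3.2
ee_pos: [0.4553, -0.0882, 0.1533]
eef_rot: [-2.068, 1.565, 3.057]
force: [0.2, -0.1, -0.8]
grip_width: 0.0278
```

```bash
python3 -m handwheel '[[[-4,0,0],0,1],[[-10,0,0],0,1],[[-18,0,0],0,1],[[-30,0,0],0,1],[[-45,0,0],0,1]]'
python3 -m handwheel '[[[-15,0,0],0,1],[[-35,0,0],0,1],[[-55,0,0],0,1],[[-65,0,0],0,1],[[-67,0,0],0,1]]'
python3 - <<'E'
from h import *
p,R,o=tool(); print(p,R.round(3).tolist(),o["grip_width"]); 
A,d,i=snap("side");W=cloud(d,i);np.savez("pics/s3.npz",p=A,W=W)
q=W.reshape(-1,3);s=q[(q[:,0]>.42)&(q[:,0]<.51)&(q[:,1]>-.18)&(q[:,1]<-.04)&(q[:,2]>.035)&(q[:,2]<.08)]; print(line(s))
B,_,_=snap("wrist")
cv2.imwrite("pics/m3.png",np.hstack([cv2.resize(A[130:250,190:310],(384,384)),cv2.resize(B[100:300,160:360],(384,384))]))
# targets
t=np.array([.4905,.354,.28]); print("to tall",R.T@(t-p)*1000,"yaw",np.degrees(np.arctan2(R[1,1],R[0,1])))
E
```

```text
time_s: 3.7
ee_pos: [0.4554, -0.0882, 0.1994]
eef_rot: [-2.065, 1.565, 3.06]
force: [0.6, -0.3, -0.8]
grip_width: 0.0279
time_s: 4.2
ee_pos: [0.4561, -0.0883, 0.2678]
eef_rot: [-1.952, 1.567, -3.109]
force: [-0.9, -0.7, -1.4]
grip_width: 0.0277
[ 0.45608627 -0.08826627  0.26775723] [[-0.003, 0.916, 0.402], [-0.0, 0.402, -0.916], [-1.0, -0.003, -0.001]] 0.027724013838195564
(array([ 0.46383903, -0.11369077]), array([ 0.40814011, -0.9129193 ]), np.float64(-65.91194738038458), array([ 0.44288315, -0.06681708]), array([ 0.48491253, -0.16082752]), 296)
to tall [ -12.40346961  209.0814422  -391.23490473] yaw 23.676650437079925
```

View pics/m3.png

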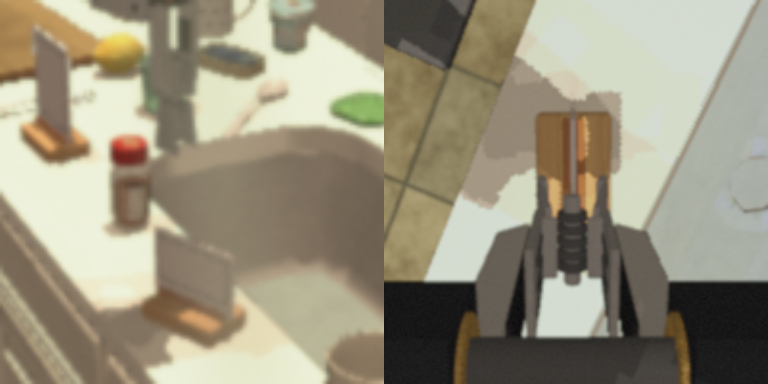

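The side view shows the clip lifted, with the short card still in place. In the wrist view the plates are squeezed parallel around (573,240). Now I carry it over to the tall card.

```bash
python3 -m handwheel '[[[-4,15,-28],0,1],[[-8,36,-67],0,1],[[-12,58,-108],0,1],[[-12,80,-149],0,1],[[-12,101,-190],0,1]]'
python3 -m handwheel '[[[0,22,-40],0.08,1],[[0,44,-82],0.16,1],[[0,66,-124],0.24,1],[[0,88,-165],0.32,1],[[0,104,-192],0.355,1]]'
python3 -m handwheel '[[[0,0,0],0,1],[[0,0,0],0,1],[[0,0,0],0,1],[[0,0,0],0,1],[[0,0,0],0,1]]'
python3 - <<'E'
from h import *
p,R,o=tool(); I,d,i=snap("wrist"); W=cloud(d,i); cv2.imwrite("pics/w4.png",I)
print(p,R.round(3).tolist(),o["grip_width"]); q=W.reshape(-1,3); q=q[~np.isnan(q[:,0])]; L=(q-p)@R*1000
k=(q[:,2]>.142)&(q[:,2]<.162)&(abs(q[:,0]-.49)<.05)&(abs(q[:,1]-.354)<.09)
e=L[k];print(len(e)); print("edge y=az+b",np.polyfit(e[:,2],e[:,1],1),np.percentile(e,[1,50,99],0).round(1).tolist(), np.percentile(q[k],[1,99],0).round(3).tolist())
c=L[(L[:,0]>-30)&(L[:,0]<75)&(abs(L[:,1])<20)&(abs(L[:,2])<25)]
for x in range(-30,75,10):
  t=c[(c[:,0]>x)&(c[:,0]<=x+10)]
  if len(t): print(x,len(t),t.min(0).round(1),t.max(0).round(1))
t=np.array([.4905,.354,.28]); print("side-cam tall target",R.T@(t-p)*1000,np.degrees(np.arctan2(R[1,1],R[0,1])))
E
```

```text
time_s: 4.8
ee_pos: [0.4716, 0.1282, 0.2774]
eef_rot: [-2.022, 1.564, 3.103]
force: [0.8, -0.6, -1.9]
grip_width: 0.0276
time_s: 5.3
ee_pos: [0.489, 0.3485, 0.2757]
eef_rot: [-1.546, 1.562, -3.06]
force: [-0.6, -0.8, -1.0]
grip_width: 0.0276
time_s: 5.8
ee_pos: [0.4892, 0.3477, 0.276]
eef_rot: [-1.564, 1.563, -3.079]
force: [0.8, 0.5, 0.2]
grip_width: 0.0278
[0.48922137 0.34768739 0.2760326 ] [[-0.008, 0.998, 0.056], [-0.001, 0.056, -0.998], [-1.0, -0.008, 0.0]] 0.027791207247296792
272
edge y=az+b [1.66478242e-03 2.76619114e+00] [[122.2, 1.1, -62.1], [124.3, 3.1, -27.7], [132.7, 4.4, 8.8]] [[0.486, 0.339, 0.143], [0.493, 0.41, 0.154]]
-30 758 [-30.  -19.9 -13.9] [-20.   20.   14.8]
-20 342 [-20. -20. -14.] [-10.   20.   15.2]
-10 235 [ -9.9 -20.  -13.9] [-0.  20.  14.9]
0 198 [  0.  -20.  -13.8] [10.  19.8 10.9]
10 551 [ 10.  -18.9 -13.7] [20.  18.2 12.9]
20 712 [ 20.  -11.  -16.7] [29.5 10.3 19.4]
30 43 [ 30.1 -12.2 -12.7] [39.9 11.5 -5.8]
40 37 [ 40.4 -13.7 -12.7] [49.4 12.9 -6.3]
50 40 [ 50.3 -15.2 -12.8] [60.  14.3 -3.1]
60 94 [ 60.7 -16.6 -13.6] [69.9 15.6  0.1]
70 14 [ 71.  -17.  -13.4] [ 74.3  16.  -10.3]
side-cam tall target [-3.98092184  1.59508736 -6.23154179] 3.187090112615916
```

View pics/w4.png

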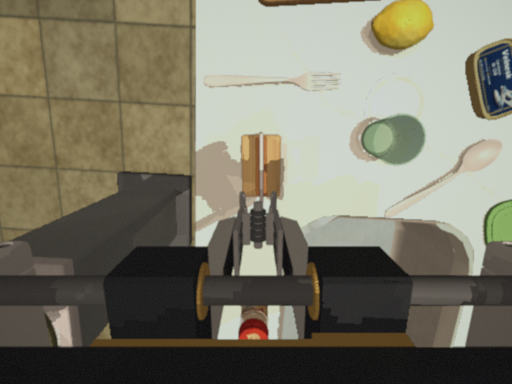

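The tall card edge appears as a vertical line at (261,132–195), parallel to the clip at (259,225). It is about 3.3 mm off in tool y and 8 mm in z. I'll shift by that much, then lower the clip 73 mm.

```bash
python3 -m handwheel '[[[0,3,-8],0,1],[[5,3.3,-8],0,1],[[15,3.3,-8],0,1],[[28,3.3,-8],0,1],[[38,3.3,-8],0,1]]'
python3 -m handwheel '[[[8,0,0],0,1],[[17,0,0],0,1],[[26,0,0],0,1],[[33,0,0],0,1],[[35,0,0],0,1]]'
python3 -m handwheel '[[[0,0,0],0,1],[[0,0,0],0,1],[[0,0,0],0,1],[[0,0,0],0,1],[[0,0,0],0,1]]'
python3 - <<'E'
from h import *
p,R,o=tool(); I,d,i=snap("wrist"); W=cloud(d,i)
print(p,o["grip_width"],o["force"],"vel",abs(o["joint_vel"]).max()); q=W.reshape(-1,3); q=q[~np.isnan(q[:,0])]; L=(q-p)@R*1000
k=(q[:,2]>.143)&(q[:,2]<.162)&(abs(q[:,0]-.49)<.012)&(abs(q[:,1]-.38)<.035)&(L[:,2]<-17)
e=L[k];print(len(e));print("edge y=az+b",np.polyfit(e[:,2],e[:,1],1),np.percentile(e,[1,99],0).round(1).tolist(),np.percentile(q[k],[1,99],0).round(3).tolist())
c=L[(L[:,0]>30)&(L[:,0]<75)&(abs(L[:,1])<20)&(abs(L[:,2])<16)]
for x in range(30,75,10):
  t=c[(c[:,0]>x)&(c[:,0]<=x+10)]
  if len(t): print(x,len(t),t.min(0).round(1),t.max(0).round(1))
A,d,j=snap("side");S,_,_=snap("scene")
w=cloud(d,j).reshape(-1,3);s=w[(w[:,0]>.45)&(w[:,0]<.54)&(w[:,1]>.26)&(w[:,1]<.44)&(w[:,2]>.035)&(w[:,2]<.12)]; print(line(s))
cv2.imwrite("pics/m5.png",np.hstack([cv2.resize(A[100:190,160:250],(384,384)),cv2.resize(I[100:300,160:360],(384,384))]))
E
```

```text
time_s: 6.35
ee_pos: [0.4914, 0.3557, 0.2361]
eef_rot: [-1.485, 1.561, -3.0]
force: [0.4, -0.4, -1.4]
grip_width: 0.0276
time_s: 6.85
ee_pos: [0.4909, 0.3556, 0.2002]
eef_rot: [-1.444, 1.56, -2.959]
force: [-0.1, 0.3, -0.6]
grip_width: 0.0276
time_s: 7.35
ee_pos: [0.4909, 0.3556, 0.2004]
eef_rot: [-1.456, 1.56, -2.971]
force: [-0.3, -0.3, -1.2]
grip_width: 0.0277
[0.49088658 0.35562656 0.20035331] 0.02770708640955151 [-0.26062712 -0.34205268 -1.18434328] vel 0.0031469307845118813
262
edge y=az+b [0.0098763  1.05097518] [[46.7, -1.5, -55.1], [56.9, 2.5, -17.5]] [[0.486, 0.373, 0.143], [0.492, 0.411, 0.154]]
30 45 [ 30.  -12.1 -12.9] [40.  11.5 -5.9]
40 67 [ 40.1 -13.7 -15.9] [50.  12.9 -6.3]
50 39 [ 50.1 -14.9 -12.7] [59.5 14.4 -3.3]
60 97 [ 60.  -16.6 -13.6] [69.1 15.6  0.6]
70 13 [ 70.6 -16.9 -13.7] [ 74.3  16.1 -10.6]
(array([0.48874119, 0.35051148]), array([ 0.06770355, -0.99770548]), np.float64(-86.11790244971083), array([0.48472645, 0.40967422]), array([0.49192213, 0.303636  ]), 202)
```

View pics/m5.png

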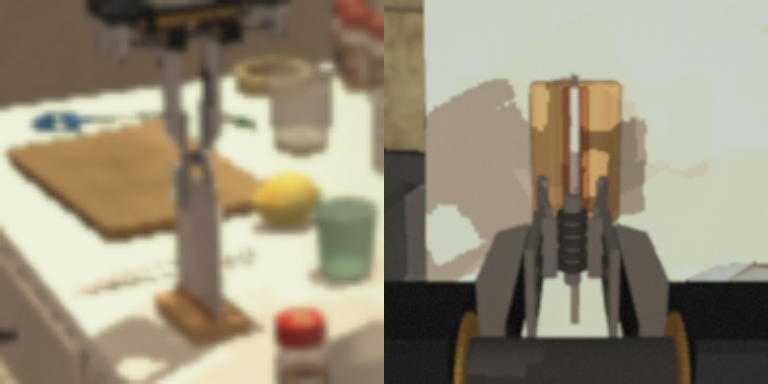

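In both views the card edge runs between the open jaws, 1–1.5 mm off centre. The tips are about 25 mm below the edge, and the card has not moved. Handing in.

```bash
python3 -c "
from station import *
print(hand_in()); print(get_obs()['grip_width'])"
```

```text
the job is handed in; nothing more can be done
None
the job is handed in; nothing more can be done
```

I squeezed the clip to its stop, lifted it off the short card, and lowered it over the middle of the tall card's top edge. I handed the job in with the clip still held wide open there, about 7.4 s into the run; no verdict was reported.

Last checks before handing in:
- **Grip:** the opening was 27.7 mm, which matches the clip fully squeezed (28 mm), with the arm at rest.
- **Fit on the tall card:** the card edge was 1–1.5 mm off centre between the jaws, leaving roughly 10 mm clear on each side. The jaw tips were about 25 mm below the edge, the clip about 3 mm from the middle, and the angle error about 0.01 rad.
- **Contact:** I saw no sign of the clip touching the card. The wrist force was only noise, about 1 N, so a very light touch would not show in it.
- **Stands:** both stayed where they were, within the roughly 2 mm camera accuracy. The short one was last checked just after the lift.
- **Other objects:** I did not measure the mug, jar or tumbler again. The jar and tumbler looked undisturbed in the last pictures, and the mug was outside those crops. The clip passed well above the jar and did not go near the mug or tumbler.

The side and wrist cameras put the middle of the tall card 2–3 mm apart, well inside the 20 mm allowed. No check failed.

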